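# Pin a mould and hold its cover over it, ready to close

## Robot

A 7-joint arm with a two-finger parallel gripper is mounted at the origin on a cart in front of the work surface, level with it; the furniture and walls round the work are solid. World frame = base frame: x ahead of the robot, y to its left, z up, the work surface at z = 0. Lengths are in m, angles in rad, forces in N, time in s.
With the tool pointing down it reaches from about 0.425 to 0.875 m from the base axis. Payload 4.7 kg.
Tool frame: the origin (TCP) lies at the very end of the fingers, on their centre line; the grasp point (between the pads) lies 19 mm behind it; z points along the fingers, y is the line along which they close (so a half turn about z gives the same grasp; the last joint's range is limited). The gripper opens to 87 mm and grips with 3 to 60 N. Pads are 19 mm wide; open, the fingers measure 117 mm over their backs; the gripper's body (75 mm by 190 mm) begins 51 mm behind the grasp point.
Start: joints at [-1.289, 0.321, -0.07, 1.45, 0.023, 1.371, -0.057], TCP at [0.172, 0.627, 0.223] pointing down, gripper open.
Joint ranges: [-2.86, 2.86], [-0.3, 2.09], [-1.38, 1.24], [0.06, 2.45], [-1.56, 4.7], [0.09, 2.05], [-2.69, 2.69]. Speed limits (rad/s): [2.57, 2.57, 3.14, 3.14, 3.14, 3.14, 3.14].

## Interface

Orientations are given as a rotation vector (axis times angle).
In Python, from bench import ctrl, get_image, job gives the robot as it stands.
- The arm moves only by the shell command python3 -m crank 'ROWS' [FORCE]. ROWS is JSON, a list that holds one entry, the list of rows, each a list of 5 numbers: the shift along the tool's x, y, z in mm, then the turn about the tool's z in rad, then the closure, from -1 (fully open) to 1 (shut), so that 0 is half open. A call has 1 to 10 rows; each row shifts and turns the commanded pose from where the row before left it, along the tool's axes as they then stand; what a row does not reach is not made up. A row lasts 1/12 s, in which the tool goes at most 41.7 mm and 7.16 degrees, less where a joint would pass 70% of its speed; a pose out of reach is approached as far as the arm can. A call with a gripper value outside its range is refused whole. The fingers move at their own pace and stop on an object; FORCE is the grip in N (left out, the last holds). Time passes only in rows, so rows that do not move let the fingers close. It gives the time, the measured TCP pose, the force, the opening and the grip force at its end, in the units of the state.
- ctrl.get_state(): the state, without advancing time (a new reading comes with each control period).
- get_image(name): name is "side" or "top" or "wrist"; returns a dict with "pixels" (384x512x3 uint8, red, green, blue), "fx", "fy", "cx", "cy" (pixels), "T" (4x4, takes a point from camera to world coordinates); the wrist camera has in their place "T_tool_cam" (4x4, takes a point from camera to tool coordinates, whose origin is the TCP and whose axes are the flange's). Camera axes: x right, y down, z forward; pixel columns grow to the right and rows downward; lengths in m; the calibration is good to about 2 mm. A picture is of the moment at which its call begins: read the wrist's pose just before it. There is no depth.
- job.close_job(): hands the job in; it is judged then, once.
The state is a dict: "time": time; "joint_positions": joint angles; "qd": joint speeds; "joint_torque": joint torques, N m; "position": TCP position; "tool_rot": TCP orientation; "ft_force": force on the tool from outside, world axes, zero at the start; "torque": the same for the moment, N m; "grip_width": opening from 0.0 (shut) to 1.0 (fully open); "grip_force": force on a finger pad.
Only numpy, scipy, OpenCV 4.12 (cv2) and the standard library are available. Lean on these libraries where they do the work, as an engineer would, in place of code of your own. Each camera call takes 0.05 s, during which the arm holds its last target. There are 200 camera calls.

## Task

Drop the two guide pins from the pin stand into the mould base, the thick one into the wide bore and the thin one into the narrow bore, each right down to the bottom. Only then take the cover plate by its lifting bar, carry it over the things in between without disturbing any of them, and hold it level above the base with the wide hole straight over the thick pin and the narrow hole over the thin pin, about 1 cm clear of the pin tips. The cover must never touch the base or the pins; finish while holding it there, still gripped and still.

Things in the scene. Friction and masses are not known exactly. Their poses are not given: they have to be found in the camera images.
- mould_base: Lower mould half: grey steel block 110 (x) x 80 (y) x 38 mm high, fixed to the bench, with a small bolted lug (16 mm high) at either x end (147 mm over the lugs). A round mark in the middle of its upper face, two blind bores near two diagonal corners, 28 mm deep (flat floor 10 mm above the bench), 2 mm chamfers. Origin: centre of its underside; z up
- wide_bore (a point): centre of the mouth of the wide bore, diameter 20.5 mm, in the upper face of the mould base, at (+38, +22, +38) mm in the base's frame; the two small 10 mm dark discs at the other corners are flush screws, no bores
- narrow_bore (a point): centre of the mouth of the narrow bore, diameter 15.5 mm, at (-38, -22, +38) mm in the base's frame
- pin_stand: Low wooden block 40 (x) x 110 (y) x 18 mm high, fixed to the bench, with two equal pockets 20.5 mm wide and 10 mm deep (floor 8 mm above the bench) at y = -30 and +30 mm; one guide pin stands loosely upright in each, which one where varies. Origin: centre of its underside
- thick_pin: Plain round steel guide pin, diameter 18 mm, 65 mm long, both ends chamfered, about 0.11 kg, standing upright. Origin: centre of its lower end, z up along it. Seated in its bore it stands 37 mm proud, its tip 75 mm above the bench
- thin_pin: Plain round steel guide pin, diameter 13 mm, 65 mm long, both ends chamfered, about 0.06 kg, standing upright. Origin: centre of its lower end, z up along it. Seated in its bore its tip is 75 mm above the bench too
- cover_plate: Aluminium cover plate 110 (x) x 80 (y) x 12 mm, flat on the bench; on its middle a lifting bar 52 mm along x, 22 mm wide across y, 34 mm high (top 46 mm above the underside); two through holes that match the bores. About 0.3 to 0.55 kg, balanced under the bar. Origin: centre of its underside; z up. It starts turned against the base by up to 50 degrees
- wide_hole (a point): centre of the plate's wide through hole, diameter 22 mm, on the underside, at (+38, +22, 0) mm in the plate's frame; the 10 mm discs at the other corners are screw heads 3 mm high; belongs over the thick pin
- narrow_hole (a point): centre of the plate's narrow through hole, diameter 17 mm, on the underside, at (-38, -22, 0) mm in the plate's frame; belongs over the thin pin
- glue_bottle: white glue bottle with a red tip, diameter 34 mm, 99 mm high, standing loose between the plate and the base; leave alone. Origin under its centre
- wax_jar: jar with a red lid, diameter 53 mm, 66 mm high, loose, between the plate and the base; leave alone. Origin under its centre
- mould_block_a: dark closed mould, 84 x 78 x 56 mm, loose, behind the jar; leave alone. Origin under its centre
- flat_pliers: pliers with blue handles, 121 x 111 x 11 mm, lying at the back left; leave alone
- side_cutters: side cutters with red handles, 55 x 130 x 11 mm, lying at the front left; leave alone
- mould_strip: narrow light-metal closed mould, 38 x 72 x 16 mm, lying at the front left; leave alone
There are look-alikes about, which are no part of the job. Leave any black look-alike of the thick_pin alone.

How it is judged:
By the outcome, as a careful person would: the job done as asked, in the order asked, and still so for the second after the job is handed in, while the arm keeps its last pose, push and grip.
It also fails if it takes over 72 s, if anything falls off the work surface, if the arm or the gripper's body presses on something with over 40 N, if the wrist force passes 120 N, or if a joint passes its speed limit or range.

## Working session

There is one attempt and no reset: what is moved stays moved. The work goes in short steps, Python scripts to look and compute and a shell command to move; the robot and the scene stay as the last step left them, time stands still between calls to the robot, and variables do not carry over. Pictures are saved under pics/ and viewed, at most 10 in all, crops included, and the job is handed in when it is done.

```bash
mkdir -p pics; ls
python3 - <<'E'
from bench import ctrl,get_image
import cv2,numpy as np
s=ctrl.get_state();print(s)
for n in("top","side"):
    d=get_image(n);np.savez(f"pics/{n}0.npz",**d);cv2.imwrite(f"pics/{n}0.png",cv2.resize(d["pixels"][:,:,::-1],(800,600),interpolation=cv2.INTER_CUBIC))
    print(n,d["fx"],d["fy"],d["cx"],d["cy"],np.round(d["T"],3).tolist())
E
```

```text
pics
{'time': 0.0, 'joint_positions': array([-1.28887028,  0.32179951, -0.0700655 ,  1.45169934,  0.02255202,
        1.37079076, -0.05691048]), 'qd': array([ 0.00012884, -0.00192252, -0.00041424, -0.00126462,  0.00214556,
        0.00359517,  0.00121694]), 'joint_torque': array([ 5.33572202e-04, -4.91270041e+01, -4.03928831e-01, -3.12535214e+01,
       -6.40128320e-02,  4.33974189e-02,  1.66256959e-04]), 'position': array([0.17190734, 0.62627061, 0.22146438]), 'tool_rot': array([-4.19428672e-01, -3.11326831e+00,  2.98575602e-03]), 'ft_force': array([ 0.34511682, -0.59177035,  0.23650625]), 'torque': array([ 0.01631697, -0.02674761,  0.03811253]), 'grip_force': 0.0, 'grip_width': 1.0027289536927972}
top 499.0545050617202 499.0545050617202 260.2149807930967 192.99239313434563 [[0.004, -0.988, 0.153, 0.34], [-1.0, -0.006, -0.011, 0.049], [0.011, -0.153, -0.988, 1.377], [0.0, 0.0, 0.0, 1.0]]
side 416.47418756003515 416.47418756003515 257.5329564138833 190.82512703387596 [[-0.995, -0.075, 0.065, 0.476], [-0.097, 0.592, -0.8, 0.832], [0.022, -0.803, -0.596, 0.626], [0.0, 0.0, 0.0, 1.0]]
```

View pics/top0.png

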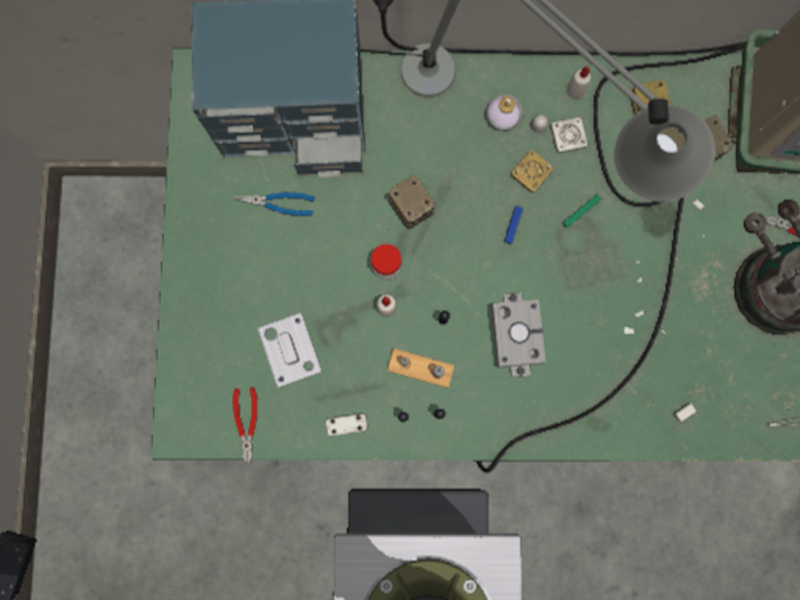

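View pics/side0.png

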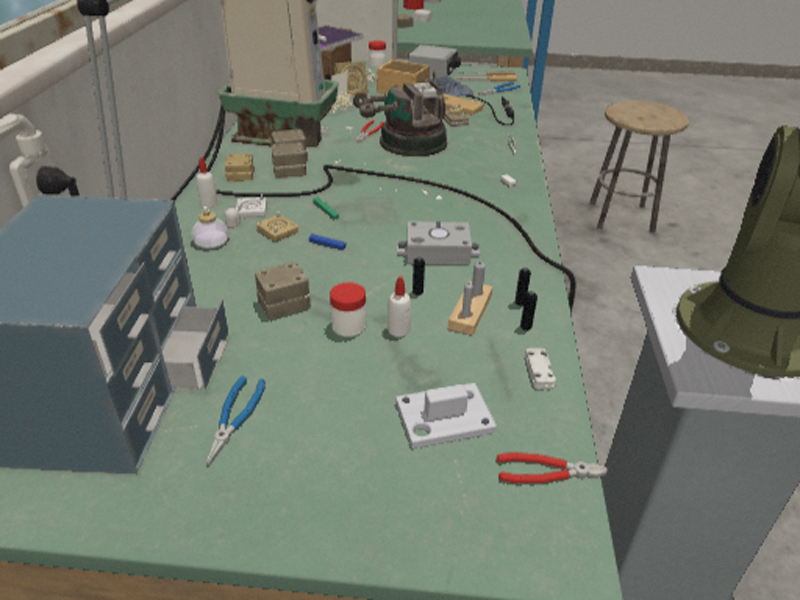

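Top view (800x600): base with round mark (519,332), pin stand (421,367) with pins near (404,360) and (438,370), cover (289,349), bottle (386,304), jar (386,260), dark block (411,201). Black look-alike pins stand at (443,317), (403,417) and (440,413). The two bare steel pins in the wooden stand are the ones meant.

```bash
cat > h.py <<'E'
import numpy as np,cv2
from scipy.spatial.transform import Rotation as R
from bench import ctrl,get_image
def tool(s):
    T=np.eye(4);T[:3,:3]=R.from_rotvec(s["tool_rot"]).as_matrix();T[:3,3]=s["position"];return T
def snap(n):
    s=ctrl.get_state();d=get_image(n)
    if n=="wrist": d["T"]=tool(s)@d["T_tool_cam"]
    return d
def ray(d,u,v,z):
    r=d["T"][:3,:3]@[(u-d["cx"])/d["fx"],(v-d["cy"])/d["fy"],1];o=d["T"][:3,3]
    return o+r*(z-o[2])/r[2]
def proj(d,p):
    q=np.linalg.inv(d["T"])@np.r_[p,1];return np.array([d["fx"]*q[0]/q[2]+d["cx"],d["fy"]*q[1]/q[2]+d["cy"]])
def togo(x,y,z,yaw=None,s=None):
    "shift in tool mm from measured pose; yaw = world angle of the tool y axis, mod pi"
    s=s or ctrl.get_state();T=tool(s);g=T[:3,:3].T@(np.array([x,y,z])-T[:3,3])*1000
    a=np.arctan2(T[1,1],T[0,1]);t=None
    if yaw is not None:
        t=-((yaw-a+np.pi/2)%np.pi-np.pi/2)  # tool z down: turn about tool z is minus world
    return np.round(g,1),t
E
python3 - <<'E'
from h import *
d=dict(np.load("pics/top0.npz"));e=dict(np.load("pics/side0.npz"))
k=.64
for n,u,v,z in [("base",519,332,.038),("stand",421,367,.018),("pinL",404,360,.073),("pinR",438,370,.073),("coverbar",289,348,.046),("bottle",386,301,.099),("jar",386,260,.066),("block",411,200,.056),("blackA",443,316,.065),("blackB",403,416,.065),("blackC",440,412,.065),("whole",270,333,.012),("nhole",309,371,.012),("wb?",536,312,.038),("nb?",503,352,.038)]:
    p=ray(d,u*k,v*k,z);print(n,p.round(3),np.round(proj(e,p)/k))
s=ctrl.get_state();print(tool(s).round(2)[:3,:3]);print(proj(d,s["position"])/k)
w=snap("wrist");print(w["T_tool_cam"].round(3),w["fx"],proj(w,[.4,.3,0]))
E
```

```text
base [ 0.495 -0.16   0.038] [439. 232.]
stand [0.435 0.009 0.018] [471. 301.]
pinL [0.442 0.039 0.073] [469. 283.]
pinR [ 0.426 -0.017  0.073] [480. 262.]
coverbar [0.464 0.236 0.046] [448. 388.]
bottle [0.538 0.07  0.099] [403. 275.]
jar [0.614 0.071 0.066] [350. 290.]
block [0.724 0.028 0.056] [284. 274.]
blackA [ 0.518 -0.027  0.065] [421. 259.]
blackB [0.35  0.041 0.065] [531. 292.]
blackC [ 0.357 -0.021  0.065] [524. 269.]
whole [0.494 0.275 0.012] [421. 427.]
nhole [0.427 0.205 0.012] [475. 392.]
wb? [ 0.53  -0.19   0.038] [421. 222.]
nb? [ 0.46  -0.131  0.038] [458. 242.]
[[-0.96  0.26 -0.  ]
 [ 0.26  0.96 -0.  ]
 [-0.   -0.   -1.  ]]
[ -8.50968848 539.78240485]
[[-0.001 -0.966 -0.258  0.069]
 [ 1.    -0.001 -0.002  0.001]
 [ 0.001 -0.258  0.966 -0.162]
 [ 0.     0.     0.     1.   ]] 302.55513145166555 [ 93.04250061 363.575999  ]
```

Run:
```python
import cv2,numpy as np
d=np.load("pics/top0.npz")["pixels"][:,:,::-1];e=np.load("pics/side0.npz")["pixels"][:,:,::-1]
a=cv2.resize(d[185:275,240:352],None,fx=3.5,fy=3.5,interpolation=cv2.INTER_CUBIC)
b=cv2.resize(e[130:220,245:357],None,fx=3.5,fy=3.5,interpolation=cv2.INTER_CUBIC)
cv2.imwrite("pics/crop0.png",np.hstack([a,b]))
```

```text
(no output)
```

View pics/crop0.png

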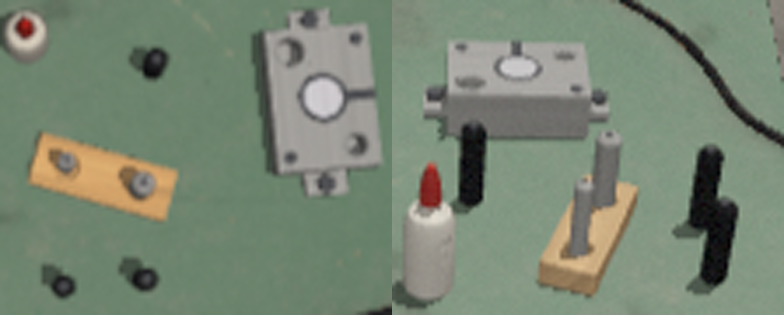

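Crop: in the stand, the right pin (top crop 140,183; side 607,165) is clearly thicker than the left pin (67,160; side 582,215). So thick is at about (0.426,-0.017) and thin at about (0.442,0.039). Black ones are excluded. Wide bore is at top crop (290,52), narrow at (357,144). Moving via the cover for a close look.

```bash
R='[-30,-20,0,0,0]'; python3 -m crank '[[[-30,-20,0,0,0],[-30,-20,0,0,0],[-30,-20,0,0,0],[-30,-20,0,0,0],[-30,-20,0,0,0],[-30,-20,0,0,0],[-30,-20,0,0,0],[-30,-20,0,0,0],[-30,-20,0,0,0],[-30,-20,0,0,0]]]'; python3 -m crank '[[[-30,-20,0,0,0],[-30,-20,0,0,0],[-20,-15,0,0,0],[-20,-15,0,0,0],[-10,-7,0,0,0],[0,0,0,0,0],[0,0,0,0,0]]]'
python3 - <<'E'
from h import *
d=snap("wrist");np.savez("pics/w1.npz",**d);cv2.imwrite("pics/w1.png",cv2.resize(d["pixels"][:,:,::-1],(800,600)))
E
```

```text
time: 0.98
position: [0.4092, 0.353, 0.2225]
tool_rot: [-0.419, -3.113, -0.0]
ft_force: [0.9, 0.6, -0.0]
grip_width: 0.509
grip_force: 0.0
time: 1.57
position: [0.4936, 0.2519, 0.2223]
tool_rot: [-0.42, -3.112, -0.001]
ft_force: [0.4, 0.4, 0.4]
grip_width: 0.497
grip_force: 0.0
```

View pics/w1.png

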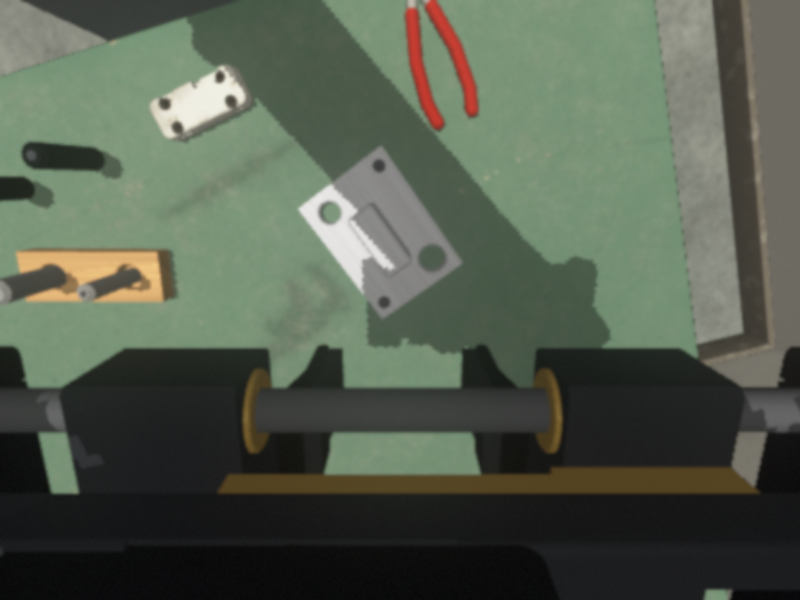

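Wrist view: cover wide hole (432,258), narrow hole (330,212); thin pin top about (88,292), thick top about (5,292); plier, strip and black pins clear of the stand.

Run:
```python
from h import *
d=dict(np.load("pics/w1.npz"));k=.64
W=ray(d,432*k,258*k,.012);N=ray(d,330*k,212*k,.012);v=W-N
print("cover",W.round(4),N.round(4),(W+N)[:2]/2,np.linalg.norm(v),np.degrees(np.arctan2(v[1],v[0])-np.arctan2(44,76)))
P=ray(d,88*k,292*k,.073);Q=ray(d,5*k,292*k,.073);print(P,Q)
print(togo(*((P+Q)[:2]/2),.2))
```

```text
cover [0.4944 0.2772 0.012 ] [0.4384 0.2098 0.012 ] [0.46635765 0.24350784] 0.08757498876799194 20.175644212069717
[0.44385148 0.04521181 0.073     ] [ 0.42885062 -0.00915667  0.073     ]
(array([  -7.1, -241.6,   22.2]), None)
```

```bash
python3 -m crank '[[[-5,-28,0,0,0],[-5,-28,0,0,0],[-5,-28,0,0,0],[-5,-28,0,0,0],[-5,-28,0,0,0],[-5,-28,0,0,0],[-5,-28,0,0,0],[-5,-28,0,0,0],[-5,-28,0,0,0],[-5,-20,0,0,0]]]'; python3 -m crank '[[[-5,-15,-5,0,0],[0,-8,0,0,0],[0,0,0,0,0],[0,0,0,0,0]]]'
python3 - <<'E'
from h import *
d=snap("wrist");np.savez("pics/w2.npz",**d);cv2.imwrite("pics/w2.png",cv2.resize(d["pixels"][:,:,::-1],(800,600)))
E
```

```text
time: 2.45
position: [0.4697, -0.0245, 0.2228]
tool_rot: [0.416, 3.114, 0.001]
ft_force: [1.0, 0.4, -0.2]
grip_width: 0.5
grip_force: 0.0
time: 2.78
position: [0.469, -0.0459, 0.2275]
tool_rot: [-0.416, -3.114, -0.002]
ft_force: [0.2, -0.1, 0.0]
grip_width: 0.502
grip_force: 0.0
```

View pics/w2.png

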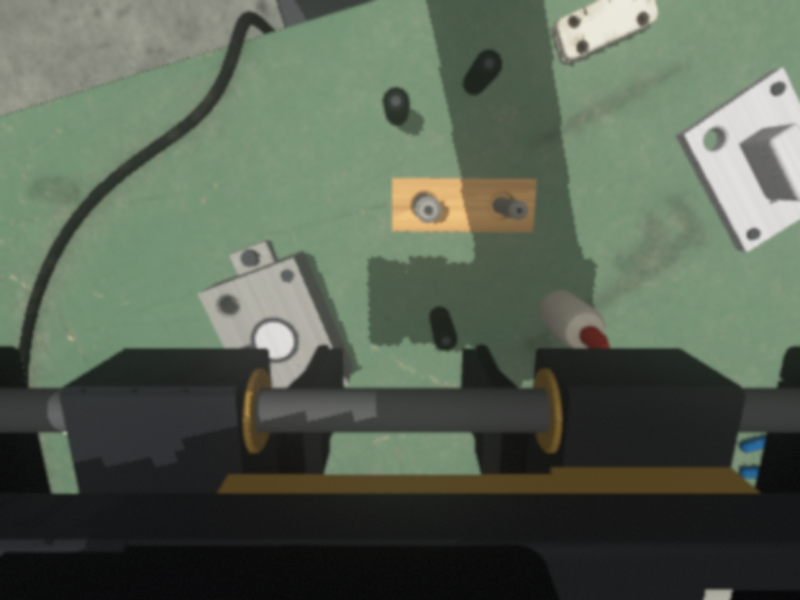

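Wrist view: thick pin tip (428,208), thin pin tip (518,209); base mark (275,340), narrow bore (228,305). A black pin at (441,335) lies clear.

Run:
```python
from h import *
d=dict(np.load("pics/w2.npz"));k=.64
g=cv2.cvtColor(d["pixels"],cv2.COLOR_RGB2GRAY)
t=cv2.dilate(g,None)
for n,u,v,z in[("thick",428,208,.073),("thin",518,209,.073),("mark",275,340,.038),("nb",228,305,.038),("blackA",447,343,.065)]:
    print(n,ray(d,u*k,v*k,z).round(4))
hsv=cv2.cvtColor(d["pixels"],cv2.COLOR_RGB2HSV)
m=cv2.inRange(hsv,(8,90,60),(25,255,255));m[:100]=0;m[165:]=0
m=cv2.morphologyEx(m,cv2.MORPH_CLOSE,np.ones((15,15)))
c=max(cv2.findContours(m,0,1)[0],key=cv2.contourArea);r=cv2.minAreaRect(c);print(r)
b=np.array([ray(d,*p,.018) for p in cv2.boxPoints(r)]);print(b[:,:2].round(4),b[:,:2].mean(0).round(4))
```

```text
thick [ 0.4269 -0.0158  0.073 ]
thin [0.4432 0.0413 0.073 ]
mark [ 0.4967 -0.1562  0.038 ]
nb [ 0.4602 -0.1818  0.038 ]
blackA [ 0.5247 -0.0263  0.065 ]
((296.3790283203125, 130.67974853515625), (91.14286804199219, 33.74736404418945), 0.716159999370575)
[[ 0.4397 -0.0455]
 [ 0.4015 -0.0343]
 [ 0.4313  0.0699]
 [ 0.4705  0.0617]] [0.4358 0.013 ]
```

```bash
python3 -m crank '[[[16,6,0,0,0],[16,6,0,0,0],[16,6,0,0,0],[0,0,30,0,0],[0,0,30,0,0],[0,0,30,0,0],[0,0,25,0,0],[0,0,12,0,0],[0,0,0,0,0],[0,0,0,0,0]]]' 20
python3 - <<'E'
from h import *
print(togo(.4275,-.0158,.040))
d=snap("wrist");np.savez("pics/w3.npz",**d);cv2.imwrite("pics/w3.png",d["pixels"][150:,:,::-1])
E
```

```text
time: 3.67
position: [0.4271, -0.0165, 0.1002]
tool_rot: [-0.416, -3.112, 0.001]
ft_force: [-0.3, 0.8, 0.5]
grip_width: 0.497
grip_force: 0.0
(array([-0.2,  0.9, 60.2]), None)
```

View pics/w3.png

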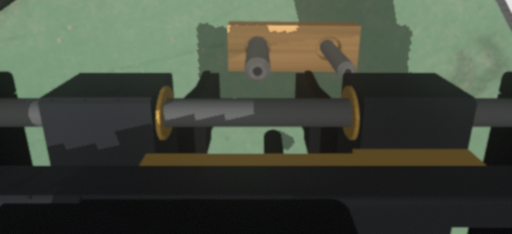

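Pin tip (258,221 full frame) sits centred between the fingers. Descend and grip.

```bash
python3 - <<'E'
from h import *
d=dict(np.load("pics/w3.npz"));print(ray(d,258,221,.073))
E
python3 -m crank '[[[0,0.5,20,0,0],[0,0,20,0,0],[0,0,13,0,0],[0,0,7,0,0],[0,0,0,0,0],[0,0,0,0,1],[0,0,0,0,1],[0,0,0,0,1],[0,0,0,0,1],[0,0,0,0,1]]]' 30; python3 -m crank '[[[0,0,0,0,1],[0,0,0,0,1],[0,0,-5,0,1],[0,0,-20,0,1],[0,0,-30,0,1],[0,0,-30,0,1],[0,0,-10,0,1],[0,0,0,0,1],[0,0,0,0,1]]]'
```

```text
[ 0.42804505 -0.0155097   0.073     ]
time: 4.55
position: [0.4282, -0.0171, 0.0411]
tool_rot: [0.419, 3.112, 0.001]
ft_force: [0.4, 0.2, -0.8]
grip_width: 0.202
grip_force: 0.9
time: 5.3
position: [0.4274, -0.0172, 0.1352]
tool_rot: [0.419, 3.113, 0.001]
ft_force: [0.2, 0.6, -1.3]
grip_width: 0.198
grip_force: 30.0
```

```bash
python3 -m crank '[[[-10,-3,-25,0,1],[-25,-7,-20,0,1],[-30,-8,-10,0,1],[-30,-8,0,0,1],[-30,-8,0,0,1],[-30,-8,0,0,1],[-25,-7,0,0,1],[-12,-4,0,0,1],[-2,-1,0,0,1],[0,0,0,0,1]]]'; python3 -m crank '[[[0,0,0,0,1],[0,0,0,0,1],[0,0,0,0,1]]]'
python3 - <<'E'
from h import *
d=snap("wrist");np.savez("pics/w4.npz",**d);cv2.imwrite("pics/w4.png",cv2.resize(d["pixels"][:240,:,::-1],(800,375)))
E
```

```text
time: 6.13
position: [0.5993, -0.1213, 0.1877]
tool_rot: [-0.421, -3.108, 0.003]
ft_force: [-0.2, -0.6, -0.2]
grip_width: 0.192
grip_force: 30.0
time: 6.38
position: [0.5998, -0.1198, 0.1904]
tool_rot: [-0.418, -3.113, -0.002]
ft_force: [0.1, 0.3, -0.7]
grip_width: 0.197
grip_force: 30.0
```

View pics/w4.png

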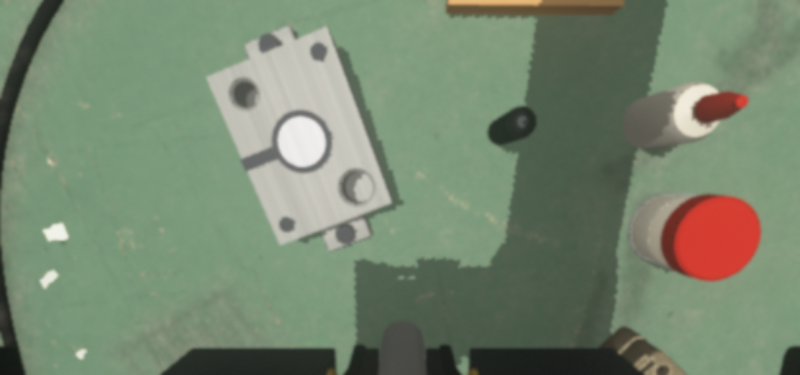

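Wrist view: base fully visible, wide bore (358,186), mark (301,141), narrow bore (244,94); the held pin's lower end shows at (403,325).

```bash
cat >> h.py <<'E'
def ell(d,u,v,lo,hi,amin,amax,inv=True):
    g=cv2.GaussianBlur(cv2.cvtColor(d["pixels"],cv2.COLOR_RGB2GRAY),(3,3),0);o=[]
    for t in range(lo,hi,5):
        m=((g<t) if inv else (g>t)).astype(np.uint8)
        for c in cv2.findContours(m,0,1)[0]:
            a=cv2.contourArea(c)
            if len(c)>5 and amin<a<amax and cv2.pointPolygonTest(c,(u,v),False)>=0:
                e=cv2.fitEllipse(cv2.convexHull(c));o.append((t,np.round(e[0],1),np.round(e[1],1)))
    return o
E
python3 - <<'E'
from h import *
d=dict(np.load("pics/w4.npz"));k=.64
for n,u,v,inv,a in[("mark",301,141,False,400),("wide",358,186,True,100),("nar",244,94,True,80)]:
    for o in ell(d,u*k,v*k,60,230,a,1600,inv): print(n,*o,ray(d,*o[1],.038).round(4)[:2])
print([ray(d,u*k,v*k,.038).round(4)[:2] for u,v in[(301,141),(358,186),(244,94),(319,51),(287,224)]])
hsv=cv2.cvtColor(d["pixels"],cv2.COLOR_RGB2HSV)
g=d["pixels"].astype(int);print([g[int(v*k)-1:int(v*k)+2,int(u*k)].tolist() for u,v in[(301,141),(340,160),(403,345)]])
print("pin bottom proj for x off -3,0,3", [proj(d,(tool({"position":np.array([.5998,-.1198,.1904]),"tool_rot":np.array([-.418,-3.113,-.002])})@[x/1000,0,.0325,1])[:3])/k for x in(-3,0,3)])
E
```

```text
mark 145 [192.6  90.1] [31.6 33.8] [ 0.4958 -0.1566]
mark 150 [192.6  90.2] [31.4 33.4] [ 0.4959 -0.1566]
mark 155 [192.6  90.1] [31.  33.3] [ 0.4958 -0.1566]
mark 160 [192.6  90.2] [30.8 33.1] [ 0.4959 -0.1566]
mark 165 [192.6  90.2] [30.7 32.8] [ 0.4959 -0.1566]
mark 170 [192.6  90.1] [30.6 32.6] [ 0.4958 -0.1566]
mark 175 [192.6  90.1] [30.3 32.5] [ 0.4958 -0.1566]
mark 180 [192.7  90.2] [30.  32.2] [ 0.4959 -0.1565]
mark 185 [192.6  90.2] [29.7 31.9] [ 0.4959 -0.1566]
mark 190 [192.6  90.2] [29.5 31.7] [ 0.4959 -0.1566]
mark 195 [192.6  90.1] [29.3 31.5] [ 0.4958 -0.1566]
mark 200 [192.6  90.1] [29.  31.3] [ 0.4958 -0.1566]
mark 205 [192.6  90.2] [28.9 30.9] [ 0.4959 -0.1566]
mark 210 [192.6  90.2] [28.6 30.6] [ 0.4959 -0.1566]
mark 215 [192.6  90.1] [28.2 30.4] [ 0.4958 -0.1566]
mark 220 [192.7  90.2] [27.9 29.9] [ 0.4959 -0.1565]
mark 225 [192.7  90.1] [27.3 29.4] [ 0.4959 -0.1565]
nar 95 [155.7  59.1] [11.9 13.5] [ 0.4595 -0.1818]
nar 100 [155.6  59.3] [11.7 15. ] [ 0.4596 -0.182 ]
nar 105 [156.1  59.6] [13.6 15. ] [ 0.46   -0.1816]
nar 110 [155.9  59.5] [13.9 15.7] [ 0.4599 -0.1818]
nar 115 [155.6  59.3] [13.7 15.9] [ 0.4596 -0.182 ]
nar 120 [155.5  59.2] [13.7 17.4] [ 0.4595 -0.182 ]
nar 125 [155.8  59.5] [15.5 17.3] [ 0.4599 -0.1819]
nar 130 [155.7  59.4] [15.5 17.8] [ 0.4598 -0.1819]
nar 135 [155.7  59.4] [15.9 18.5] [ 0.4598 -0.1819]
nar 140 [155.6  59.3] [16.9 18.9] [ 0.4596 -0.182 ]
nar 145 [155.7  59.5] [17.  19.5] [ 0.4598 -0.1819]
[array([ 0.496 , -0.1566]), array([ 0.532 , -0.1298]), array([ 0.4605, -0.1817]), array([ 0.4499, -0.1297]), array([ 0.5429, -0.182 ])]
[[[236, 235, 234], [235, 235, 233], [235, 234, 233]], [[199, 198, 188], [200, 198, 189], [200, 198, 189]], [[75, 76, 71], [74, 75, 70], [74, 75, 70]]]
pin bottom proj for x off -3,0,3 [array([400.15576242, 346.23355933]), array([400.14202979, 339.74857586]), array([400.12819372, 333.21474551])]
```

Run:
```python
from h import *
d=dict(np.load("pics/w4.npz"))
g=cv2.cvtColor(d["pixels"],cv2.COLOR_RGB2GRAY)
for v in(206,210,214,218): print(v,g[v,235:285].tolist())
print(g[200:222,258].tolist())
s={"position":np.array([.5998,-.1198,.1904]),"tool_rot":np.array([-.418,-3.113,-.002])}
T=tool(s)
for zz in(.0325,.02):
  for y in(-.009,0,.009): print(zz,y,proj(d,(T@[0,y,zz,1])[:3]))
print(togo(.5315,-.1309,.1))
```

```text
206 [88, 86, 85, 86, 86, 86, 86, 88, 88, 87, 87, 87, 86, 85, 84, 82, 81, 80, 78, 78, 77, 76, 77, 77, 76, 77, 79, 79, 81, 83, 84, 84, 86, 86, 86, 86, 86, 85, 85, 85, 86, 87, 87, 87, 86, 86, 86, 85, 85, 85]
210 [89, 88, 87, 86, 87, 86, 87, 86, 86, 86, 84, 81, 77, 74, 74, 74, 75, 74, 74, 75, 76, 75, 76, 75, 76, 75, 75, 75, 74, 75, 75, 74, 76, 79, 84, 85, 85, 85, 84, 84, 84, 84, 86, 86, 86, 86, 86, 86, 86, 85]
214 [87, 86, 86, 85, 85, 84, 84, 84, 85, 81, 77, 72, 74, 73, 74, 75, 74, 75, 76, 76, 75, 75, 75, 75, 75, 75, 75, 75, 75, 74, 74, 73, 70, 70, 74, 80, 84, 85, 83, 83, 83, 83, 84, 83, 84, 84, 86, 86, 86, 86]
218 [85, 85, 86, 86, 84, 83, 82, 83, 81, 77, 72, 72, 74, 73, 74, 75, 75, 76, 75, 75, 75, 75, 74, 75, 74, 75, 74, 74, 74, 75, 74, 72, 71, 70, 69, 74, 81, 86, 86, 86, 84, 85, 84, 85, 85, 85, 85, 86, 85, 84]
[87, 87, 86, 87, 84, 80, 77, 76, 76, 75, 75, 75, 75, 75, 75, 76, 74, 73, 75, 74, 75, 74]
0.0325 -0.009 [242.87440506 217.44679798]
0.0325 0 [256.09089906 217.43908855]
0.0325 0.009 [269.30947106 217.43137791]
0.02 -0.009 [241.96003265 223.98441963]
0.02 0 [255.99955365 223.97677598]
0.02 0.009 [270.04141952 223.96913106]
(array([ 63.2, -28.8,  90.6]), None)
```

```bash
python3 -m crank '[[[10,-5,10,0,1],[20,-9,20,0,1],[20,-9,20,0,1],[10,-5,20,0,1],[3,-1.5,15,0,1],[0,0,10,0,1],[0,0,5,0,1],[0,0,0,0,1],[0,0,0,0,1],[0,0,0,0,1]]]'
python3 - <<'E'
from h import *
print(togo(.5317,-.1315,.085))
d=snap("wrist");np.savez("pics/w5.npz",**d);cv2.imwrite("pics/w5.png",cv2.resize(d["pixels"][140:260,170:330,::-1],(640,480)))
E
```

```text
time: 7.27
position: [0.5332, -0.1325, 0.0916]
tool_rot: [0.418, 3.112, -0.0]
ft_force: [-0.1, 0.5, -0.9]
grip_width: 0.199
grip_force: 30.0
(array([1.7, 0.5, 6.6]), None)
```

View pics/w5.png

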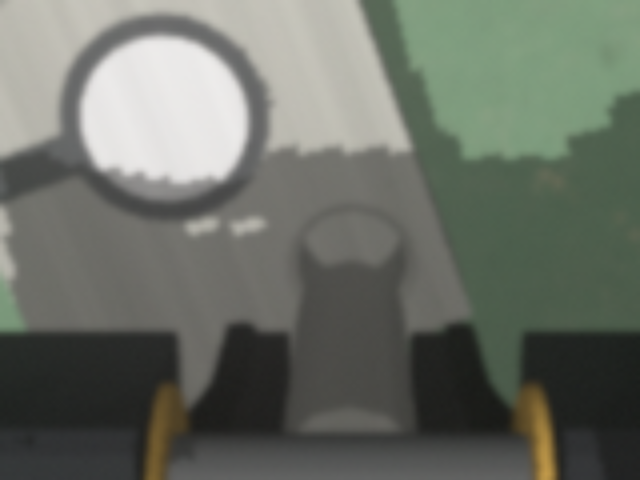

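Bore mouth is laterally centred on the pin (352 vs 350 in the crop); near rim at crop v≈205. Checking fore-aft numerically.

Run:
```python
from h import *
d=dict(np.load("pics/w5.npz"))
T=tool(ctrl.get_state())
f=lambda u,v,z:(np.linalg.inv(T)@np.r_[ray(d,170+u/4,140+v/4,z),1])[:2]*1000
print("rim near",f(352,206,.038),"rim L,R",f(298,245,.038),f(405,245,.038))
print("pin bottom near edge",f(352,264,.059),f(300,280,.059),f(402,280,.059))
print("mark in world",ray(d,170+165/4,140+115/4,.038))
```

```text
rim near [12.65606966  1.39250377] rim L,R [ 5.1662791  -8.64934493] [ 5.15249923 11.24350846]
pin bottom near edge [8.0282684  1.35839252] [ 5.19949495 -7.43810654] [5.18820206 9.81424457]
mark in world [ 0.49600485 -0.15594073  0.038     ]
```

```bash
python3 -m crank '[[[1.6,0.3,0,0,1],[0,0,5,0,1],[0,0,5,0,1],[0,0,4,0,1],[0,0,4,0,1],[0,0,4,0,1],[0,0,0,0,1],[0,0,0,0,1]]]'
```

```text
time: 7.98
position: [0.5309, -0.1318, 0.0684]
tool_rot: [0.419, 3.113, -0.0]
ft_force: [1.3, -0.5, -1.0]
grip_width: 0.197
grip_force: 30.0
```

```bash
python3 -m crank '[[[0,0,3,0,1],[0,0,3,0,1],[0,0,3,0,1],[0,0,3,0,1],[0,0,3,0,1],[0,0,0,0,1],[0,0,0,0,1]]]'
```

```text
time: 8.57
position: [0.5309, -0.1317, 0.0533]
tool_rot: [0.419, 3.113, -0.0]
ft_force: [4.0, -0.6, -3.8]
grip_width: 0.194
grip_force: 30.0
```

```bash
python3 -m crank '[[[-0.6,0,0,0,1],[0,0,2,0,1],[0,0,2,0,1],[0,0,2,0,1],[0,0,1,0,1],[0,0,0,0,1],[0,0,0,0,1]]]'
```

```text
time: 9.15
position: [0.5311, -0.1318, 0.0464]
tool_rot: [0.419, 3.113, 0.0]
ft_force: [3.0, -0.2, -1.6]
grip_width: 0.198
grip_force: 30.0
```

```bash
python3 -m crank '[[[-0.6,0,0,0,1],[0,0,1,0,1],[0,0,1,0,1],[0,0,1,0,1],[0,0,0,0,1],[0,0,0,0,1]]]'
```

```text
time: 9.65
position: [0.5313, -0.1321, 0.0433]
tool_rot: [-0.419, -3.113, 0.0]
ft_force: [1.9, -0.4, -2.0]
grip_width: 0.197
grip_force: 30.0
```

Close to the floor; release gradually (it drops the last mm), then raise.

```bash
python3 -m crank '[[[-0.3,0,0.5,0,1],[0,0,0.5,0,1],[0,0,0,0,1],[0,0,0,0,0.4],[0,0,0,0,0.4],[0,0,0,0,0.4],[0,0,0,0,0.2],[0,0,0,0,0.2]]]'; python3 -m crank '[[[0,0,-5,0,0.1],[0,0,-20,0,0],[0,0,-30,0,0],[0,0,-30,0,0],[0,0,-25,0,0],[0,0,-10,0,0],[0,0,0,0,0],[0,0,0,0,0]]]'
python3 - <<'E'
from h import *
s=ctrl.get_state();print(togo(.4432,.0400,.1,None,s))
E
```

```text
time: 10.32
position: [0.5316, -0.1321, 0.0423]
tool_rot: [-0.419, -3.113, 0.0]
ft_force: [-0.6, 0.6, -0.6]
grip_width: 0.365
grip_force: 0.0
time: 10.98
position: [0.5318, -0.132, 0.1623]
tool_rot: [0.419, 3.113, 0.001]
ft_force: [-0.7, 0.8, -1.2]
grip_width: 0.498
grip_force: 0.0
(array([130.9, 142.4,  62.3]), None)
```

```bash
python3 -m crank '[[[10,11,0,0,0],[22,24,0,0,0],[25,27,0,0,0],[25,27,0,0,0],[25,27,0,0,0],[18,20,0,0,0],[6,6.5,10,0,0],[0,0,25,0,0],[0,0,20,0,0],[0,0,8,0,0]]]'; python3 -m crank '[[[0,0,0,0,0],[0,0,0,0,0]]]'
python3 - <<'E'
from h import *
print(togo(.4432,.0403,.04))
d=snap("wrist");np.savez("pics/w6.npz",**d);cv2.imwrite("pics/w6.png",cv2.resize(d["pixels"][140:260,170:330,::-1],(640,480)))
E
```

```text
time: 11.82
position: [0.4402, 0.039, 0.0953]
tool_rot: [-0.418, -3.107, 0.005]
ft_force: [0.3, 0.4, -0.0]
grip_width: 0.498
grip_force: 0.0
time: 11.98
position: [0.4429, 0.0392, 0.0988]
tool_rot: [-0.421, -3.112, 0.002]
ft_force: [0.4, 1.1, -0.4]
grip_width: 0.499
grip_force: 0.0
(array([-0.1,  1.3, 58.8]), None)
```

View pics/w6.png

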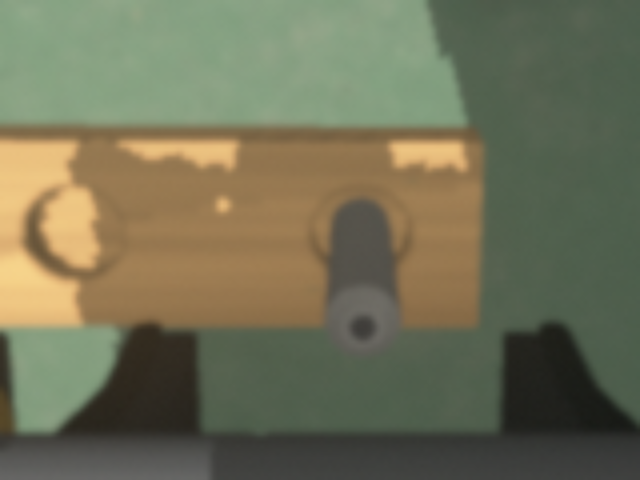

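Thin pin tip at crop (363,326), about 1.5 mm to +y of the finger centre (350). Correct, descend, grip.

```bash
python3 -m crank '[[[0,1.5,15,0,0],[0,0,20,0,0],[0,0,15,0,0],[0,0,6,0,0],[0,0,2,0,0],[0,0,0,0,1],[0,0,0,0,1],[0,0,0,0,1],[0,0,0,0,1],[0,0,0,0,1]]]' 25; python3 -m crank '[[[0,0,0,0,1],[0,0,0,0,1],[0,0,-5,0,1],[0,0,-20,0,1],[0,0,-30,0,1],[0,0,-30,0,1],[0,0,-10,0,1],[0,0,0,0,1],[0,0,0,0,1]]]'
python3 - <<'E'
from h import *
print(togo(.4603,-.1832,.1))
E
```

```text
time: 12.87
position: [0.4442, 0.0416, 0.0422]
tool_rot: [0.419, 3.112, 0.001]
ft_force: [0.4, 0.4, 1.0]
grip_width: 0.204
grip_force: 0.0
time: 13.62
position: [0.4436, 0.0415, 0.1364]
tool_rot: [0.419, 3.113, 0.001]
ft_force: [-0.5, 0.6, -1.0]
grip_width: 0.14
grip_force: 25.0
(array([ -75.5, -212.3,   36.3]), None)
```

```bash
python3 -m crank '[[[-4,-11,-5,0,1],[-9,-25,0,0,1],[-12,-34,0,0,1],[-12,-34,0,0,1],[-12,-34,0,0,1],[-12,-34,0,0,1],[-9,-25,0,0,1],[-4,-11,5,0,1],[-1.5,-4,18,0,1],[0,0,18,0,1]]]'; python3 -m crank '[[[0,0,10,0,1],[0,0,0,0,1],[0,0,0,0,1],[0,0,0,0,1]]]'
python3 - <<'E'
from h import *
print(togo(.4603,-.1832,.043))
d=snap("wrist");np.savez("pics/w7.npz",**d);cv2.imwrite("pics/w7.png",cv2.resize(d["pixels"][140:260,170:330,::-1],(640,480)))
E
```

```text
time: 14.45
position: [0.4594, -0.1861, 0.0995]
tool_rot: [-0.425, -3.112, 0.002]
ft_force: [0.5, 0.1, -1.2]
grip_width: 0.139
grip_force: 25.0
time: 14.78
position: [0.4606, -0.1832, 0.091]
tool_rot: [0.419, 3.113, -0.0]
ft_force: [-0.1, 0.1, -0.2]
grip_width: 0.137
grip_force: 25.0
(array([ 0.3, -0.1, 48. ]), None)
```

View pics/w7.png

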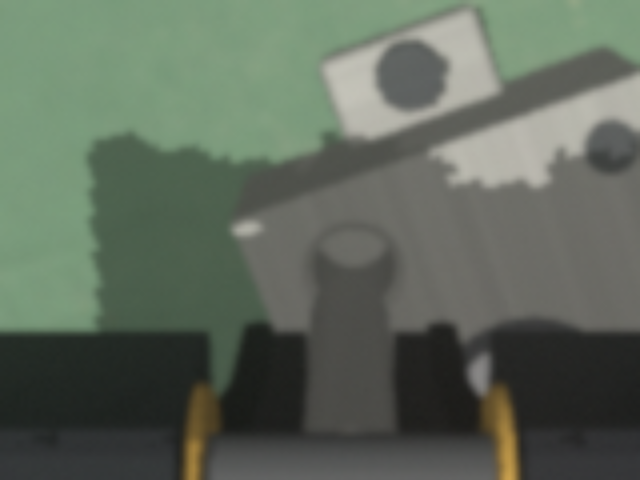

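Picture: narrow bore rim near edge at crop (354,222), pin centre u≈350, pin lower end boundary ≈(352,266). Nothing further to view; check numbers.

Run:
```python
from h import *
d=dict(np.load("pics/w7.npz"));e=dict(np.load("pics/w5.npz"));c=dict(np.load("pics/w6.npz"))
g=lambda d:cv2.cvtColor(d["pixels"],cv2.COLOR_RGB2GRAY)
print("thin col",list(zip(range(192,218),g(d)[192:218,258].tolist())))
print("thick col",list(zip(range(186,216),g(e)[186:216,258].tolist())))
for v in(204,207,210,216,225): print(v,g(d)[v,240:278].tolist())
print("thick row",g(e)[205,238:278].tolist(),g(e)[216,238:278].tolist())
T=tool(ctrl.get_state())
f=lambda u,v,z:((np.linalg.inv(T)@np.r_[ray(d,u,v,z),1])[:2]*1000).round(2)
for v in(195,196,205,207,209): print(v,f(258,v,.038),f(258,v,.058))
print("tip",ell(c,170+363/4,140+326/4,60,170,60,400,False)[:6])
print(proj(c,[.4436,.0415,.073]))
```

```text
thin col [(192, 106), (193, 105), (194, 103), (195, 98), (196, 92), (197, 97), (198, 105), (199, 107), (200, 107), (201, 107), (202, 106), (203, 107), (204, 106), (205, 104), (206, 95), (207, 81), (208, 78), (209, 79), (210, 78), (211, 78), (212, 78), (213, 78), (214, 77), (215, 77), (216, 77), (217, 77)]
thick col [(186, 113), (187, 114), (188, 113), (189, 112), (190, 108), (191, 101), (192, 102), (193, 109), (194, 112), (195, 112), (196, 112), (197, 111), (198, 111), (199, 109), (200, 109), (201, 108), (202, 108), (203, 107), (204, 102), (205, 91), (206, 81), (207, 80), (208, 80), (209, 79), (210, 78), (211, 78), (212, 78), (213, 78), (214, 77), (215, 78)]
204 [107, 107, 106, 106, 105, 102, 96, 91, 83, 76, 75, 81, 90, 99, 103, 105, 105, 106, 106, 106, 106, 105, 102, 98, 92, 82, 76, 76, 83, 91, 97, 103, 106, 105, 105, 106, 108, 108]
207 [107, 106, 106, 106, 104, 100, 94, 89, 82, 74, 73, 74, 75, 75, 77, 79, 80, 82, 81, 82, 81, 79, 78, 77, 75, 75, 73, 74, 80, 90, 95, 101, 107, 107, 105, 104, 105, 106]
210 [106, 107, 106, 106, 105, 102, 98, 94, 87, 78, 74, 75, 76, 77, 78, 78, 77, 78, 7
[... 260 characters left out ...]
225 [34, 34, 33, 33, 34, 38, 53, 67, 71, 73, 74, 76, 77, 77, 77, 77, 77, 76, 76, 76, 76, 77, 77, 76, 75, 75, 73, 72, 63, 43, 36, 36, 33, 35, 34, 34, 34, 33]
thick row [112, 111, 110, 106, 101, 97, 89, 79, 76, 78, 83, 90, 99, 104, 104, 102, 98, 96, 92, 90, 91, 93, 96, 101, 105, 106, 103, 97, 88, 80, 77, 73, 75, 83, 92, 96, 101, 105, 107, 108] [109, 109, 109, 109, 109, 107, 96, 81, 75, 75, 76, 75, 76, 76, 77, 77, 78, 77, 77, 77, 77, 77, 77, 78, 77, 76, 77, 76, 75, 73, 72, 75, 87, 100, 107, 107, 106, 105, 104, 104]
195 [10.59  1.12] [16.04  1.1 ]
196 [9.82 1.12] [15.34  1.1 ]
205 [2.88 1.11] [9.04 1.09]
207 [1.32 1.11] [7.62 1.09]
209 [-0.25  1.11] [6.21 1.09]
tip []
[259.84433594 220.99850782]
```

Run:
```python
from h import *
d=dict(np.load("pics/w7.npz"));e=dict(np.load("pics/w5.npz"))
g=lambda d:cv2.cvtColor(d["pixels"],cv2.COLOR_RGB2GRAY)
for n,x in(("thin",d),("thick",e)): print(n,[(v,g(x)[v,257:260].mean().round()) for v in range(234,254)])
T=tool(ctrl.get_state())
f=lambda u,v,z:((np.linalg.inv(T)@np.r_[ray(d,u,v,z),1])[:2]*1000).round(2)
for v in(240,242,244,246,248): print(v,f(258,v,.123))
```

```text
thin [(234, np.float64(75.0)), (235, np.float64(75.0)), (236, np.float64(75.0)), (237, np.float64(75.0)), (238, np.float64(75.0)), (239, np.float64(75.0)), (240, np.float64(75.0)), (241, np.float64(75.0)), (242, np.float64(75.0)), (243, np.float64(75.0)), (244, np.float64(75.0)), (245, np.float64(76.0)), (246, np.float64(77.0)), (247, np.float64(75.0)), (248, np.float64(65.0)), (249, np.float64(57.0)), (250, np.float64(62.0)), (251, np.float64(68.0)), (252, np.float64(74.0)), (253, np.float64(79.0))]
thick [(234, np.float64(74.0)), (235, np.float64(75.0)), (236, np.float64(74.0)), (237, np.float64(74.0)), (238, np.float64(74.0)), (239, np.float64(75.0)), (240, np.float64(76.0)), (241, np.float64(80.0)), (242, np.float64(90.0)), (243, np.float64(97.0)), (244, np.float64(99.0)), (245, np.float64(98.0)), (246, np.float64(96.0)), (247, np.float64(87.0)), (248, np.float64(68.0)), (249, np.float64(57.0)), (250, np.float64(61.0)), (251, np.float64(68.0)), (252, np.float64(73.0)), (253, np.float64(79.0))]
240 [12.06  1.01]
242 [11.05  1.01]
244 [10.04  1.01]
246 [9.03 1.01]
248 [8.01 1.01]
```

The thin pin seems slightly tilted in the pads (lower end ~2 mm toward tool +x). Offset for it and lower with force checks.

```bash
python3 -m crank '[[[-1.8,0.4,0,0,1],[0,0,5,0,1],[0,0,5,0,1],[0,0,4,0,1],[0,0,4,0,1],[0,0,4,0,1],[0,0,3,0,1],[0,0,0,0,1],[0,0,0,0,1]]]'
```

```text
time: 15.58
position: [0.4618, -0.183, 0.0652]
tool_rot: [-0.419, -3.112, -0.0]
ft_force: [-0.2, -0.0, -1.0]
grip_width: 0.138
grip_force: 25.0
```

```bash
python3 -m crank '[[[0,0,3,0,1],[0,0,3,0,1],[0,0,0,0,1],[0,0,0,0,1]]]'
```

```text
time: 15.92
position: [0.4619, -0.183, 0.0592]
tool_rot: [-0.419, -3.113, -0.0]
ft_force: [-1.6, 0.9, -1.0]
grip_width: 0.137
grip_force: 25.0
```

```bash
python3 -m crank '[[[0.6,0,0,0,1],[0,0,3,0,1],[0,0,3,0,1],[0,0,2,0,1],[0,0,0,0,1],[0,0,0,0,1]]]'
```

```text
time: 16.42
position: [0.4617, -0.183, 0.0513]
tool_rot: [-0.419, -3.113, 0.0]
ft_force: [-1.5, 0.7, -1.0]
grip_width: 0.14
grip_force: 25.0
```

```bash
python3 -m crank '[[[0.7,0,0,0,1],[0,0,3,0,1],[0,0,2,0,1],[0,0,2,0,1],[0,0,0,0,1],[0,0,0,0,1]]]'
```

```text
time: 16.92
position: [0.4611, -0.1829, 0.0444]
tool_rot: [0.419, 3.113, -0.0]
ft_force: [-0.3, -0.0, -0.3]
grip_width: 0.142
grip_force: 25.0
```

```bash
python3 -m crank '[[[0,0,1,0,1],[0,0,0.5,0,1],[0,0,0,0,1],[0,0,0,0,0.4],[0,0,0,0,0.4],[0,0,0,0,0.4],[0,0,0,0,0.2],[0,0,0,0,0.2],[0,0,0,0,0.2]]]'; python3 -m crank '[[[0,0,-5,0,0.1],[0,0,-20,0,0],[0,0,-30,0,0],[0,0,-30,0,0],[0,0,-30,0,0],[0,0,-30,0,0],[-15,5,-5,0,0],[-25,10,0,0,0],[-25,10,0,0,0],[-25,10,0,0,0]]]';python3 -m crank '[[[-25,10,0,0,0],[-25,10,0,0,0],[-5,2,0,0,0],[0,0,0,0,0],[0,0,0,0,0],[0,0,0,0,0]]]'
python3 - <<'E'
from h import *
d=snap("wrist");np.savez("pics/w8.npz",**d);t=snap("top");s=snap("side");np.savez("pics/t8.npz",**t);np.savez("pics/s8.npz",**s)
for n,p in(("thick",[.5316,-.132,.075]),("thin",[.461,-.183,.075]),("C",[.496,-.1566,.038])): print(n,proj(d,p),proj(t,p),proj(s,p))
st=ctrl.get_state();print(st["position"],st["tool_rot"])
E
```

```text
time: 17.67
position: [0.4609, -0.1827, 0.0429]
tool_rot: [-0.419, -3.113, -0.0]
ft_force: [0.5, -0.5, 0.5]
grip_width: 0.383
grip_force: 0.0
time: 18.5
position: [0.5584, -0.1725, 0.194]
tool_rot: [0.419, 3.112, 0.001]
ft_force: [0.5, -0.3, -0.5]
grip_width: 0.502
grip_force: 0.0
time: 19.0
position: [0.6146, -0.1671, 0.1933]
tool_rot: [-0.422, -3.113, -0.0]
ft_force: [0.5, 0.1, 0.1]
grip_width: 0.498
grip_force: 0.0
thick [269.70443684  88.59499492] [323.65407421 196.92079559] [267.38302885 140.74819902]
thin [188.76117807  19.69975484] [343.51090193 223.70132851] [294.53212254 133.24516321]
C [234.41385817  61.47350827] [331.06979853 211.99350393] [280.52052508 148.95991647]
[ 0.61504789 -0.16666615  0.1936279 ] [4.21073638e-01 3.11271756e+00 1.27893640e-03]
```

Run:
```python
from h import *
d=dict(np.load("pics/w8.npz"))
g=cv2.cvtColor(d["pixels"],cv2.COLOR_RGB2GRAY)
print("thick")
for r in g[64:116:2,250:292:2]: print(" ".join("%3d"%x for x in r))
print("thin")
for r in g[2:44:2,170:212:2]: print(" ".join("%3d"%x for x in r))
```

```text
thick
174 108 154 190 189 191 192 192 193 191 187 185 187 190 186 129 131 141 141 141 141
148 109 159 190 189 191 191 192 193 193 188 186 186 190 190 146 121 141 141 139 141
125 118 179 192 191 190 190 192 192 193 189 186 185 189 191 170 119 139 141 139 141
108 133 189 191 190 189 190 192 192 193 191 188 185 187 190 185 125 136 140 140 142
108 160 194 192 191 189 190 191 192 193 193 188 186 185 190 190 148 130 141 142 141
134 183 194 194 191 191 190 190 192 192 194 189 186 185 189 191 170 124 141 141 141
180 192 194 195 192 191 189 190 191 191 191 186 186 185 188 192 186 134 138 140 142
193 193 193 195 193 192 190 189 182 175 166 167 175 182 186 190 190 149 137 140 142
193 192 193 194 194 192 189 176 163 161 162 157 150 157 177 189 192 171 134 141 141
194 193 194 194 195 184 162 162 169 182 182 184 172 142 153 184 190 185 138 139 141
193 191 194 194 192 156 154 167 184 176 156 165 178 155 139 172 190 189 147 122 141
194 193 193 193 173 145 156 172 181 132 103 109 138 167 141 150 182 190 169 110 138
194 194 194 192 154 130 152 172 177 116 101 104 146 177 142 127 134 184 184 124 138
19
[... 2158 characters left out ...]
  82  79  80  84 128 175 187
138 139 139 145 179 188 187 189 165 128 129 127 111  84  78  79  80  80 107 157 183
139 139 139 140 162 188 187 189 185 139  91  86  80  78  79  80  79  83  99 111 136
139 139 139 139 150 185 189 189 188 170 110  81  78  79  79  79  79  80  92 106 125
139 139 140 139 142 171 189 188 190 182 142  95  79  78  80  79  79  80  91 108 119
138 139 140 139 140 155 187 188 189 188 162 129  91  79  79  81  80  83  99 112 116
137 137 139 139 140 145 180 189 189 190 186 163 132  98  86  85  85  97 109 116 119
137 137 137 140 139 138 162 189 188 190 190 186 171 156 143 133 118 113 114 122 132
138 138 139 139 139 139 151 186 189 190 190 189 189 189 188 184 174 153 152 175 181
```

Run:
```python
from h import *
d=dict(np.load("pics/w8.npz"));t=dict(np.load("pics/t8.npz"));s=dict(np.load("pics/s8.npz"))
for z in(.038,.075,.080,.085,.10):
    print(z,proj(d,[.5316,-.132,z]).round(1),proj(d,[.461,-.183,z]).round(1),"side",proj(s,[.5316,-.132,z]).round(1),proj(s,[.461,-.183,z]).round(1))
g=cv2.cvtColor(s["pixels"],cv2.COLOR_RGB2GRAY)
print("side thick");[print(v,g[v,256:280].tolist()) for v in range(132,158,1)]
print("side thin");[print(v,g[v,284:306].tolist()) for v in range(124,152,1)]
```

```text
0.038 [268.3  91.4] [197.3  31.3] side [266.9 152.7] [293.5 145. ]
0.075 [269.7  88.6] [188.8  19.7] side [267.4 140.7] [294.5 133.2]
0.08 [269.9  88.1] [187.4  17.9] side [267.5 139.1] [294.7 131.6]
0.085 [270.2  87.7] [186.  16.] side [267.5 137.4] [294.8 130. ]
0.1 [270.9  86.2] [181.5   9.8] side [267.7 132.4] [295.2 125.1]
side thick
132 [143, 142, 141, 138, 140, 139, 138, 140, 142, 139, 140, 142, 142, 141, 140, 142, 143, 143, 143, 143, 141, 141, 141, 142]
133 [142, 140, 141, 141, 142, 141, 139, 144, 144, 144, 144, 141, 141, 140, 140, 143, 144, 144, 145, 145, 143, 142, 140, 139]
134 [140, 142, 143, 139, 142, 141, 143, 141, 145, 143, 143, 143, 141, 140, 143, 144, 144, 146, 145, 148, 145, 142, 142, 141]
135 [142, 140, 141, 142, 142, 142, 142, 143, 141, 145, 143, 143, 141, 141, 140, 141, 141, 141, 144, 146, 144, 143, 141, 141]
136 [141, 142, 140, 141, 143, 143, 143, 142, 144, 141, 140, 142, 141, 145, 142, 140, 142, 142, 140, 140, 143, 145, 146, 143]
137 [142, 141, 143, 142, 141, 143, 142, 140, 141, 139, 141, 142, 143, 140, 144, 144, 143, 143, 140, 140, 141, 142, 142, 144]
138 [142,
[... 4983 characters left out ...]
 142, 141]
146 [139, 159, 170, 169, 170, 170, 106, 102, 105, 112, 118, 110, 113, 156, 172, 170, 160, 143, 144, 143, 142, 143]
147 [187, 157, 140, 172, 173, 171, 157, 157, 158, 159, 150, 157, 159, 169, 173, 173, 163, 141, 144, 143, 143, 143]
148 [203, 193, 147, 151, 171, 172, 172, 173, 171, 172, 168, 172, 173, 173, 172, 172, 164, 144, 143, 142, 142, 142]
149 [206, 206, 143, 114, 170, 173, 172, 172, 173, 174, 174, 173, 173, 172, 173, 174, 170, 145, 142, 144, 142, 142]
150 [206, 182, 113, 127, 171, 173, 173, 173, 173, 175, 174, 172, 173, 173, 172, 171, 172, 146, 144, 144, 142, 142]
151 [179, 129, 127, 162, 174, 171, 172, 173, 174, 174, 171, 173, 172, 173, 170, 172, 172, 150, 143, 145, 143, 145]
```

Side-view tips lie at the rows predicted for seated pins (thick dimple 141 vs 140.7, thin 133.7 vs 133.2): both are seated. Now to the cover.

```bash
python3 -m crank '[[[8,14,0,0,0],[16,28,0,0,0],[18,32,0,0,0],[18,32,0,0,0],[18,32,0,0,0],[18,32,0,0,0],[18,32,0,0,0],[18,32,0,0,0],[18,32,0,0,0],[18,32,0,0,0]]]'; python3 -m crank '[[[18,32,0,0,0],[18,32,0,0,0],[9,16,0,0,0],[0,4,0,-0.1,0],[0,0,0,-0.11,0],[0,0,0,-0.11,0],[0,0,0,-0.11,0],[0,0,0,-0.1,0],[0,0,0,-0.08,0],[0,0,0,0,0]]]';python3 -m crank '[[[0,0,0,0,0],[0,0,0,0,0],[0,0,0,0,0]]]'
python3 - <<'E'
from h import *
d=snap("wrist");np.savez("pics/w9.npz",**d)
for x,y in[(.4944,.2772),(.4384,.2098)]:
    p=proj(d,[x,y,.012]);print(p)
g=cv2.GaussianBlur(cv2.cvtColor(d["pixels"],cv2.COLOR_RGB2GRAY),(3,3),0)
for t in(90,105,120,135):
    for c in cv2.findContours((g<t).astype(np.uint8),cv2.RETR_LIST,1)[0]:
        a=cv2.contourArea(c)
        if 60<a<1500 and len(c)>7:
            e=cv2.fitEllipse(cv2.convexHull(c))
            if e[0][1]<230 and min(e[1])/max(e[1])>.6:print(t,np.round(e[0],1),np.round(e[1],1),ray(d,*e[0],.012).round(4)[:2])
E
```

```text
time: 19.98
position: [0.5317, 0.1669, 0.1937]
tool_rot: [0.42, 3.113, 0.002]
ft_force: [1.1, -0.8, 0.5]
grip_width: 0.501
grip_force: 0.0
time: 20.82
position: [0.5114, 0.2581, 0.1935]
tool_rot: [-0.537, 3.095, 0.001]
ft_force: [-0.1, -0.7, 0.3]
grip_width: 0.502
grip_force: 0.0
time: 21.07
position: [0.5115, 0.2584, 0.1933]
tool_rot: [-0.533, 3.096, 0.0]
ft_force: [-0.1, -0.1, -0.6]
grip_width: 0.497
grip_force: 0.0
[277.71996541 165.71594293]
[237.48698116  96.97181361]
90 [277.7 165.4] [13.2 14.9] [0.4941 0.2771]
90 [104.6 156.8] [21.6 29.9] [0.5504 0.0877]
105 [277.4 165.2] [17.8 18.3] [0.494  0.2767]
105 [ 98.1 156.4] [33.2 48.7] [0.5525 0.0806]
120 [277.5 165.3] [20.5 20.7] [0.494  0.2768]
120 [165.1 141.7] [29.3 36.7] [0.5111 0.1482]
120 [285.1  90.1] [10.3 10.9] [0.4146 0.2559]
120 [78.  42.9] [16.3 18.6] [0.4427 0.0366]
135 [ 72.  198.2] [27.5 33.6] [0.6116 0.0617]
135 [ 98.5 173.9] [ 8.7 14.1] [0.5724 0.0852]
135 [ 29.8 154.7] [10.8 14. ] [0.5764 0.0069]
135 [ 37.  143.5] [11.  13.8] [0.5611 0.0127]
135 [367.3 139.4] [18.7 21.3] [0.433  0.3616]
135 [ 25.9 127. ] [ 9.  11.3] [ 0.5469 -0.0018]
135 [165.8 125.6] [10.3 16.7] [0.4936 0.1444]
135 [426.  117.6] [10.2 14.1] [0.3899 0.4125]
135 [351.8  74.4] [14.4 20.2] [0.3761 0.3172]
135 [18.  73.1] [15.3 22.8] [ 0.4932 -0.018 ]
135 [406.7  53.3] [ 9.6 13.6] [0.3381 0.3629]
135 [77.8 43. ] [16.8 20. ] [0.4429 0.0364]
```

Run:
```python
from h import *
d=dict(np.load("pics/w9.npz"))
hsv=cv2.cvtColor(d["pixels"],cv2.COLOR_RGB2HSV)
m=cv2.inRange(hsv,(0,0,60),(180,40,255));m[215:]=0;m[:,:190]=0;m[:,340:]=0
m=cv2.morphologyEx(m,cv2.MORPH_OPEN,np.ones((3,3)))
cs,hi=cv2.findContours(m,cv2.RETR_CCOMP,1)
i=max(range(len(cs)),key=lambda i:cv2.contourArea(cs[i]));r=cv2.minAreaRect(cs[i])
w=np.array([ray(d,*p[0],.012)[:2] for p in cs[i]],np.float32)*1000
rw=cv2.minAreaRect(w);print("rect world mm",rw,cv2.contourArea(cs[i]))
for j in range(len(cs)):
    if hi[0][j][3]==i and cv2.contourArea(cs[j])>25: e=cv2.fitEllipse(cv2.convexHull(cs[j]));print(np.round(e[0],1),np.round(e[1],1),ray(d,*e[0],.012).round(4)[:2])
```

```text
rect world mm ((467.1553955078125, 246.30755615234375), (125.16142272949219, 89.56731414794922), 20.303983688354492) 7874.0
[237.3  97.5] [13.2 13.8] [0.439  0.2098]
```

Run:
```python
from h import *
print(togo(.467,.2428,.018,np.radians(110.5)))
```

```text
(array([4.730e+01, 1.000e-01, 1.752e+02]), np.float64(-0.016706008533260874))
```

```bash
python3 -m crank '[[[16,0,5,-0.017,0],[20,0,15,0,0],[11,0,25,0,0],[0,0,25,0,0],[0,0,20,0,0],[0,0,15,0,0],[0,0,5,0,0],[0,0,0,0,0],[0,0,0,0,0],[0,0,0,0,0]]]' 50
python3 - <<'E'
from h import *
print(togo(.467,.2428,.018,np.radians(110.5)))
d=snap("wrist");np.savez("pics/w10.npz",**d)
g=cv2.cvtColor(d["pixels"],cv2.COLOR_RGB2GRAY)
for y in(-.011,0,.011):
    for a in(.026,):
        c,s=np.cos(np.radians(20.5)),np.sin(np.radians(20.5))
        print(proj(d,[.467-c*a-s*y,.2428-s*a+c*y,.046]))
for v in (205,210,215,219):print(v,g[v,200:312:2].tolist())
print(ell(d,*proj(d,[.439,.2098,.012]),60,170,60,900)[:8])
E
```

```text
time: 21.95
position: [0.4684, 0.2428, 0.0843]
tool_rot: [-0.561, 3.089, 0.001]
ft_force: [0.2, 0.5, -0.6]
grip_width: 0.5
grip_force: 0.0
(array([ 1.5,  0.4, 66.3]), np.float64(0.0012061176077158287))
[241.76532139 175.93555452]
[258.04799835 175.93692061]
[274.33156877 175.93828677]
205 [87, 88, 88, 88, 98, 130, 134, 137, 135, 136, 137, 135, 134, 135, 137, 138, 139, 137, 136, 134, 135, 132, 142, 142, 156, 173, 146, 135, 140, 137, 135, 132, 134, 134, 135, 134, 126, 120, 135, 134, 134, 136, 133, 133, 132, 131, 129, 129, 131, 134, 134, 136, 131, 128, 106, 85]
210 [85, 90, 106, 118, 129, 132, 134, 135, 134, 135, 136, 135, 133, 133, 137, 138, 139, 136, 134, 133, 134, 131, 118, 131, 138, 139, 134, 135, 139, 136, 134, 132, 134, 134, 135, 134, 124, 117, 133, 133, 135, 135, 133, 133, 131, 132, 130, 129, 132, 133, 134, 135, 130, 126, 101, 85]
215 [84, 84, 84, 85, 88, 118, 132, 134, 133, 132, 134, 135, 133, 133, 136, 137, 137, 136, 134, 132, 133, 131, 154, 189, 170, 190, 208, 146, 138, 136, 132, 131, 133, 135, 135, 132, 124, 121, 135, 133, 134, 134, 132, 133, 132, 130, 131, 129, 132, 132, 134, 135, 130, 126, 96, 85]
219 [82, 82, 83, 80, 82, 116, 132, 134, 133, 132, 134, 134, 132, 132, 135, 136, 137, 135, 133, 131, 133, 131, 146, 166, 161, 192, 170, 133, 137, 137, 131, 131, 131, 133, 133, 132, 122, 120, 134, 132, 134, 133, 132, 133, 132, 130, 130, 129, 130, 132, 134, 133, 127, 116, 83, 81]
[]
```

Bar edges at u≈243 and 274, centred on the fingers (258). Descend and grip.

```bash
python3 -m crank '[[[1,0,15,0,0],[0,0,20,0,0],[0,0,18,0,0],[0,0,9,0,0],[0,0,3,0,0],[0,0,0,0,0],[0,0,0,0,0]]]' 50; python3 -m crank '[[[0,0,0,0,1],[0,0,0,0,1],[0,0,0,0,1],[0,0,0,0,1],[0,0,0,0,1],[0,0,0,0,1],[0,0,0,0,1]]]' 50
```

```text
time: 22.58
position: [0.4673, 0.2424, 0.019]
tool_rot: [-0.561, 3.09, 0.001]
ft_force: [0.6, -0.7, 0.9]
grip_width: 0.503
grip_force: 0.0
time: 23.17
position: [0.4667, 0.2425, 0.0186]
tool_rot: [-0.561, 3.09, 0.001]
ft_force: [-1.9, 1.7, 3.7]
grip_width: 0.25
grip_force: 50.0
```

```bash
python3 -m crank '[[[0,0,-3,0,1],[0,0,-8,0,1],[0,0,-15,0,1],[0,0,-25,0,1],[0,0,-30,0,1],[0,0,-30,0,1],[0,0,-25,0,1],[0,0,-15,0,1],[0,0,-7,0,1],[0,0,0,0,1]]]'
python3 - <<'E'
from h import *
s=ctrl.get_state();print(s["position"],s["ft_force"],s["torque"],s["grip_width"])
print(togo(.4962,-.1574,.176))
print(tool(s)[:3,:3].round(3))
E
```

```text
time: 24.0
position: [0.4673, 0.242, 0.1775]
tool_rot: [-0.56, 3.089, 0.002]
ft_force: [0.4, 0.4, -3.1]
grip_width: 0.254
grip_force: 50.0
[0.46726159 0.24202885 0.17752446] [ 0.43577807  0.37901613 -3.14898028] [ 0.05317589 -0.00718015  0.00929948] 0.2538645001099921
(array([ 113.2, -384.1,    1. ]), None)
[[-0.936 -0.351  0.002]
 [-0.351  0.936  0.002]
 [-0.002  0.001 -1.   ]]
```

```bash
python3 -m crank '[[[2,-6,0,0,1],[4,-14,0,0,1],[7,-22,0,0,1],[8,-28,0,0,1],[8,-29,0,0,1],[9,-30,0,0,1],[9,-30,0,0,1],[9,-30,0,0,1],[9,-30,0,0,1],[9,-30,0,0,1]]]'; python3 -m crank '[[[8,-29,0,0,1],[8,-28,0,0,1],[8,-26,0,0,1],[7,-22,0,0,1],[5,-16,0,0,1],[2,-9,0,0,1],[1,-5,0,0,1],[0,0,0,0,1],[0,0,0,0,1]]]'; python3 -m crank '[[[0,0,0,0.02,1],[0,0,0,0.05,1],[0,0,0,0.06,1],[0,0,0,0.06,1],[0,0,0,0.05,1],[0,0,0,0.02,1],[0,0,0,0,1],[0,0,0,0,1],[0,0,0,0,1]]]'
python3 - <<'E'
from h import *
print(togo(.4962,-.1574,.104,np.radians(95.65)))
d=snap("wrist");np.savez("pics/w11.npz",**d);s=snap("side");np.savez("pics/s11.npz",**s);t=snap("top");np.savez("pics/t11.npz",**t)
T=tool(ctrl.get_state())
# where are pins & plate holes seen
for n,p in(("thick",[.5316,-.132,.075]),("thin",[.4609,-.1828,.075])): print(n,proj(s,p),proj(t,p))
a=np.arctan2(T[1,1],T[0,1])-np.pi/2;print(np.degrees(a))
E
```

```text
time: 24.83
position: [0.483, -0.0204, 0.1745]
tool_rot: [0.559, -3.089, 0.0]
ft_force: [0.1, 0.5, -3.5]
grip_width: 0.251
grip_force: 50.0
time: 25.58
position: [0.4948, -0.1573, 0.1752]
tool_rot: [0.56, -3.09, -0.001]
ft_force: [0.5, 1.4, -2.7]
grip_width: 0.246
grip_force: 50.0
time: 26.33
position: [0.4958, -0.1569, 0.176]
tool_rot: [-0.158, 3.138, 0.0]
ft_force: [0.0, 0.5, -3.6]
grip_width: 0.249
grip_force: 50.0
(array([-0.4, -0.5, 72. ]), np.float64(0.0018730212686119962))
thick [267.38302885 140.74819902] [323.65407421 196.92079559]
thin [294.56682912 133.2827414 ] [343.43550192 223.73902332]
5.705055503032562
```

Run:
```python
from h import *
d=dict(np.load("pics/w11.npz"))
T=tool(ctrl.get_state());f=lambda e,z:((np.linalg.inv(T)@np.r_[ray(d,*e,z),1])[:3]*1000).round(1)
g0=cv2.cvtColor(d["pixels"],cv2.COLOR_RGB2GRAY);g=cv2.GaussianBlur(g0,(3,3),0)
print("exp narrow hole", proj(d,(T@[.038,-.022,.007,1])[:3]),"screw",proj(d,(T@[.038,.022,.004,1])[:3]),"thin tip",proj(d,[.4609,-.1828,.075]))
for t in range(60,200,15):
    for c in cv2.findContours((g<t).astype(np.uint8),cv2.RETR_LIST,1)[0]:
        a=cv2.contourArea(c)
        if 100<a<2500 and len(c)>7:
            e=cv2.fitEllipse(cv2.convexHull(c))
            if e[0][1]<215 and 150<e[0][0]<370 and min(e[1])/max(e[1])>.6:print(t,np.round(e[0],1),np.round(e[1],1),f(e[0],.169))
u,v=proj(d,(T@[.038,-.022,.007,1])[:3]).astype(int)
for r in g0[v-26:v+30:2,u-26:u+28:2]: print(" ".join("%3d"%x for x in r))
```

```text
exp narrow hole [217.45268535 168.71630504] screw [295.73056244 169.67194668] thin tip [231.30363524 150.20033811]
105 [311.1 159. ] [14.2 14.9] [43.5 30.8  7. ]
120 [311.1 159.1] [15.2 16.2] [43.5 30.8  7. ]
120 [258.5 117.1] [12.5 12.8] [66.4  1.2  7. ]
135 [216.4 168.9] [24.9 29.1] [ 37.9 -22.6   7. ]
135 [311.1 159.2] [16.2 17.1] [43.4 30.8  7. ]
150 [216.7 168.7] [26.6 30.5] [ 38.  -22.4   7. ]
150 [311.2 159.1] [16.7 18. ] [43.4 30.9  7. ]
150 [267.  117.9] [15.8 19.8] [65.9  5.9  7. ]
150 [249.3 118.2] [17.4 21.7] [65.8 -3.7  7. ]
165 [217.2 168.3] [29.6 31.7] [ 38.2 -22.1   7. ]
165 [311.2 159.2] [17.6 18.8] [43.4 30.9  7. ]
180 [217.6 168.2] [32.3 33.3] [ 38.3 -21.9   7. ]
180 [311.1 159.2] [18.5 20.1] [43.4 30.9  7. ]
195 [217.9 168.6] [34.3 35.3] [ 38.1 -21.7   7. ]
195 [311.2 159.2] [19.6 20.6] [43.4 30.9  7. ]
218 217 214 218 220 219 216 213 214 216 218 219 218 221 220 220 219 216 214 217 219 215 214 217 217 211 211
217 215 214 217 220 218 215 213 213 216 219 219 219 221 220 220 219 216 214 218 218 216 214 216 216 211 210
218 215 215 217 219 219 214 214 213 216 218 218 2
[... 2058 characters left out ...]
 179 186 189 192 196 205 215 213 210 212 214 209 208
212 212 211 210 212 214 214 211 209 208 208 204 201 200 201 203 205 207 209 209 214 211 209 211 214 209 206
211 211 212 210 211 214 213 210 208 207 210 213 213 215 215 215 214 212 209 208 212 211 208 211 212 207 205
210 211 211 209 211 214 213 210 208 207 209 212 214 214 216 216 213 211 209 208 212 210 208 211 212 205 199
211 211 211 209 210 213 213 210 208 206 209 212 213 210 212 214 213 211 208 207 212 210 208 210 199 164 134
210 210 211 208 209 213 211 206 202 204 208 212 213 185 152 181 184 182 182 199 207 206 202 203 153 110 108
210 211 211 209 209 211 186 144 141 159 179 183 184 162 130 130 129 129 129 139 143 142 142 154 121  99 102
```

```bash
python3 -m crank '[[[-0.2,-0.3,4,0.002,1],[0,0,10,0,1],[0,0,15,0,1],[0,0,14,0,1],[0,0,10,0,1],[0,0,5,0,1],[0,0,2,0,1],[0,0,0,0,1],[0,0,0,0,1],[0,0,0,0,1]]]'
python3 - <<'E'
from h import *
S=ctrl.get_state();T=tool(S);print(togo(.4962,-.1574,.104,np.radians(95.65)))
d=snap("wrist");np.savez("pics/w12.npz",**d);s=snap("side");np.savez("pics/s12.npz",**s)
g0=cv2.cvtColor(d["pixels"],cv2.COLOR_RGB2GRAY)
print("tip exp",proj(d,[.4609,-.1828,.075]),"surface bore",proj(d,[.4609,-.1828,.038]))
for r in g0[144:202:2,190:248:2]: print(" ".join("%3d"%x for x in r))
E
```

```text
time: 27.32
position: [0.4966, -0.1577, 0.1168]
tool_rot: [-0.153, 3.136, -0.0]
ft_force: [-0.3, -1.0, -3.7]
grip_width: 0.247
grip_force: 50.0
(array([ 0.4,  0.3, 12.8]), np.float64(-0.001342958178687903))
tip exp [225.03895976 159.60525865] surface bore [229.85818683 152.57144265]
214 214 211 212 216 217 214 211 210 211 214 217 215 217 218 217 217 214 211 212 216 214 210 211 214 211 206 210 214
214 214 210 212 215 217 213 212 209 211 214 215 215 216 218 217 217 214 212 211 215 213 210 211 214 211 207 209 213
214 213 210 210 216 217 213 211 209 210 213 214 214 215 218 217 218 215 212 210 215 213 210 211 213 210 207 210 213
213 214 211 211 214 218 214 211 210 210 213 215 214 214 216 216 217 214 212 211 215 213 210 211 214 211 207 210 213
213 214 212 212 216 218 215 211 210 211 210 198 188 177 180 182 190 202 210 212 217 216 211 212 215 213 208 212 215
213 214 211 211 215 218 214 212 207 191 166 155 156 157 145 134 141 157 177 202 215 215 212 213 215 213 209 212 215
214 214 211 211 214 217 214 208 182 152 153 160 164 162 121  99 104 115 138 161 197 214 211 212 215 213 208 210 215
213 
[... 1847 characters left out ...]
 208
208 206 208 207 206 209 211 209 206 203 204 207 210 210 212 212 211 209 207 204 206 209 205 205 209 207 197 197 201
207 207 208 206 206 208 210 209 206 203 204 207 207 204 208 212 211 208 207 204 207 208 205 205 205 180 142 125 126
207 207 208 206 205 208 210 207 201 202 204 206 183 143 163 183 181 181 181 196 201 203 200 204 185 118 106 105 106
207 207 208 206 205 207 210 182 144 171 175 178 158 127 128 129 128 128 127 137 139 142 143 172 147  97 100 103 105
207 206 207 207 205 206 209 177 125 123 123 125 126 126 127 127 127 126 125 124 124 126 124 123 102  93  93  96  99
205 206 208 207 205 206 208 177 125 123 122 124 125 126 126 127 127 126 124 123 124 126 124 119  97  93  95  96 103
```

The thin pin tip is seen through the narrow hole at (225,159), as predicted (225.0,159.6), and the hole sits where expected in the tool frame. Lower the last bit.

```bash
python3 -m crank '[[[0.2,0.2,3,0,1],[0,0,4,0,1],[0,0,3,0,1],[0,0,2,0,1],[0,0,0,0,1],[0,0,0,0,1],[0,0,0,0,1],[0,0,0,0,1],[0,0,0,0,1],[0,0,0,0,1]]]'
python3 - <<'E'
from h import *
S=ctrl.get_state();T=tool(S);print(S["position"],togo(.4962,-.1574,.104,np.radians(95.65)),T[:3,2].round(4),S["torque"])
s=snap("side");g=cv2.cvtColor(s["pixels"],cv2.COLOR_RGB2GRAY)
for p in([.5316,-.132,.075],[.4609,-.1828,.075],[.5316,-.132,.038]):print(proj(s,p))
c,q=np.cos(np.radians(5.7)),np.sin(np.radians(5.7))
z=T[2,3]-.0188
for x,y in((55,40),(-55,40)):
    for zz in(z,z+.012): print("plate corner",x,y,proj(s,[.4962+(c*x-q*y)/1e3,-.1574+(q*x+c*y)/1e3,zz]))
print("cols at v 125..160")
for u in(258,268,285,300): print(u,g[118:165,u].tolist())
E
```

```text
time: 28.25
position: [0.4959, -0.1574, 0.1042]
tool_rot: [-0.153, 3.138, 0.0]
ft_force: [-0.4, 0.1, -3.9]
grip_width: 0.251
grip_force: 50.0
[ 0.49588018 -0.15735615  0.10419353] (array([-0.3, -0.1,  0.2]), np.float64(-0.001432081770621041)) [ 3.e-04  1.e-04 -1.e+00] [0.04368281 0.01492153 0.0360056 ]
[267.38302885 140.74819902]
[294.56682912 133.2827414 ]
[266.89301987 152.71302346]
plate corner 55 40 [261.04668385 140.64417451]
plate corner 55 40 [261.17089028 136.58146809]
plate corner -55 40 [303.27762335 141.38739356]
plate corner -55 40 [303.68212564 137.33591615]
cols at v 125..160
258 [138, 141, 142, 141, 140, 141, 142, 142, 141, 144, 142, 141, 142, 139, 141, 142, 142, 142, 140, 145, 143, 143, 145, 142, 144, 145, 142, 143, 146, 145, 144, 110, 86, 88, 85, 87, 83, 64, 56, 62, 69, 96, 115, 116, 113, 93, 86]
268 [133, 140, 142, 140, 137, 133, 133, 133, 130, 128, 131, 131, 129, 144, 146, 140, 142, 142, 135, 137, 142, 145, 145, 106, 105, 118, 115, 111, 113, 110, 114, 112, 111, 112, 112, 108, 111, 109, 112, 116, 118, 112, 113, 113, 116, 118, 100]
285 [13, 19, 15, 19, 18, 24, 7, 12, 20, 23, 28, 21, 20, 103, 131, 131, 130, 130, 132, 137, 140, 143, 145, 143, 163, 135, 105, 106, 95, 94, 119, 129, 118, 83, 92, 102, 104, 103, 105, 113, 115, 115, 112, 114, 116, 116, 114]
300 [67, 128, 140, 141, 142, 194, 210, 208, 209, 210, 207, 207, 208, 208, 208, 194, 141, 88, 160, 179, 156, 144, 144, 142, 145, 144, 149, 156, 159, 164, 167, 172, 173, 173, 173, 171, 173, 171, 173, 149, 121, 115, 114, 111, 114, 115, 116]
```

The plate's lower edge in the side view (v≈140.7) matches the height expected for 1 cm clearance; it is level, aligned and still.

```bash
python3 -c "
from bench import ctrl,job
print(job.close_job())"
```

```text
the job is handed in; nothing more can be done
None
```

I handed the job in at about 28 s: both pins are seated in their bores, and the cover is gripped, level and still over them. It is aligned to about 1 mm by the wrist camera and clears the tips by about 1 cm.

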